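# Present the measuring bob over the rheometer cup

### The job

Take the black lid off the steel measuring cup by its red knob and set it down flat, knob up, in the green tray, without dropping it. Then draw the measuring bob with the blue coupling out of its slanted rack, turn it upright (blue end up) and hold it centred over the open cup with its lower end about 4 cm above the cup's rim, ready to be lowered in, never touching the cup with it. The job finishes with the gripper still holding the bob there, still; leave the yellow bob and everything else where they are.

Things in the scene. Friction and masses are not known exactly. Their poses are not given: they have to be found in the camera images.
- cup: Fixed measuring cup in its temperature jacket: grey base 130 x 130 x 35 mm, on it a round steel body 92 mm wide up to 63 mm high that narrows to a round neck 72 mm in diameter; the rim is 90 mm above the bench. Origin at the centre of the underside, z up.
- cup_rim (a point): Centre of the cup's round mouth (42 mm bore), level with the rim, 90 mm above the bench.
- lid: Loose black lid that lies on the cup's rim and covers its mouth at the start: plain disc 72 mm in diameter and 8 mm thick, with an upright red knob in the middle, 22 mm in diameter and 30 mm tall (38 mm tall in all, about 70 g). Origin at the centre of the flat underside, z up through the knob.
- lid_knob (a point): Centre of the lid's red knob, half-way up the knob, 23 mm above the lid's underside; grasp here, any direction across.
- tray: Fixed green open tray 160 x 160 mm with walls 16 mm high and 5 mm thick and a floor 5 mm thick. Origin at the centre of the underside, x and y along its sides.
- rack: Fixed rack: dark base plate 150 (x) x 190 (y) x 12 mm with a slanted grey block, 64 x 170 x 58 mm; its two round bores lean 0.70 rad (40 degrees) from vertical towards the rack's own -x (roughly towards the robot), 100 mm apart along y. Each bore is 35 mm wide, 50 mm deep and holds a bob. Origin: centre of the underside, z up; no part is higher than 100 mm.
- bob: Bob to take, standing loose in one of the rack's bores (either one), leaning with it. From its lower end: steel bob 30 mm in diameter to 46 mm, bare round shaft 12 mm in diameter to 118 mm, BLUE coupling 20 mm in diameter to 132 mm. 50 mm of it is inside the bore. About 130 g, balanced 41 mm up. Origin: centre of its flat lower end; z along the shaft towards the blue coupling.
- bob_shaft (a point): Point on the axis of the blue bob's bare shaft, 86 mm from its lower end; z along the shaft towards the blue coupling. A good place to grip it (12 mm thick); the block's face lies 36 mm further down the shaft.
- spare_shaft (a point): The same point on the other bob, of the same size and shape but with a YELLOW coupling, which stands in the other bore and must be left there.
- jar_amber: Bystander: amber glass jar 52 mm in diameter, 75 mm high, origin under its centre.
- jar_white: Bystander: white plastic jar with blue cap, 48 mm in diameter, 60 mm high, origin under its centre.
- beaker: Bystander: empty glass beaker 68 mm in diameter, 85 mm high, origin under its centre.
- weight: Bystander: brass calibration weight 36 mm in diameter, 60 mm high, origin under its centre.
- wrench: Bystander: flat steel wrench 150 mm long, lying on the bench roughly along y.
Things that resemble listed ones, but are neither listed nor needed, are in the scene too. What is shaped like the cup but turquoise is not meant.

How it is judged (in metres and radians):
On the way, in this order (a step that is already met when the one before it is completed fails the run):
1. the lid lies flat, knob up and released, in the green tray (x of lid in the frame of tray between -0.05 and 0.05 m and y of lid in the frame of tray between -0.05 and 0.05 m and z of lid in the frame of tray between 0 and 0.01 m and angle between lid's own z axis and vertical below 0.1 rad and contact force between the fingers and lid below 0.05 N and linear speed of lid below 0.02 m/s), for 0.2 s.
2. the blue bob is drawn out of the rack and held up by the gripper (height (world z) of bob above 0.09 m and contact force between bob and rack below 0.02 N and contact force between the fingers and bob above 1 N), for 0.2 s.
At the end, for the whole second after the job is handed in: Lid flat (0.1 rad), released, still in the tray, within 50 mm of its centre along each side; blue bob held still by the fingers alone, upright within 0.15 rad, its lower end within 15 mm of the cup's axis, 15-75 mm above the rim; yellow bob moved under 20 mm, others under 30 mm (all of step 1 and angle between bob's own z axis and vertical below 0.15 rad and horizontal distance between bob and cup_rim below 0.015 m and z of bob in the frame of cup_rim between 0.015 and 0.075 m and contact force between the fingers and bob above 1 N and contact force between bob and cup below 0.02 N and contact force between bob and rack below 0.02 N and linear speed of bob below 0.02 m/s and distance of each of jar_amber, jar_white, beaker, weight, wrench from where it was at the start of the episode below 0.03 m and distance of spare_shaft from where it was at the start of the episode below 0.02 m); the arm keeps its last pose, push and grip.
It fails at once if the lid is dropped or thrown (over 0.9 m/s while out of the fingers) (linear speed of lid above 0.9 m/s and contact force between the fingers and lid below 0.01 N).
It fails at once if the blue bob touches the cup (over 1 N) (contact force between bob and cup above 1 N).
It fails at once if the yellow bob or another bystander is displaced (20 mm for the bob's shaft, 30 mm for the others) (distance of any of jar_amber, jar_white, beaker, weight, wrench from where it was at the start of the episode above 0.03 m or distance of spare_shaft from where it was at the start of the episode above 0.02 m).
It also fails if it takes over 67 s, if anything falls off the work surface, if the arm or the gripper's body presses on something with over 40 N, if the wrist force passes 120 N, or if a joint passes its speed limit or range.

### The arm

A 7-joint arm with a two-finger parallel gripper is mounted at the origin on the work surface. World frame = base frame: x ahead of the robot, y to its left, z up, the work surface at z = 0. Lengths are in mm, angles in degrees, forces in N, time in s.
With the tool pointing down it reaches from about 400 to 900 mm from the base axis. Payload 5.6 kg.
Tool frame: the origin (TCP) lies between the finger pads; the fingertips stand 14 mm ahead of it and the grasp point (between the pads) lies 5 mm behind it (ctrl.nose_length is the z of the fingertips in the tool frame, in mm); z points along the fingers, y is the line along which they close (so a half turn about z gives the same grasp; the last joint's range is limited). The gripper opens to 92 mm and grips with 3 to 60 N. Pads are 20 mm wide; open, the fingers measure 128 mm over their backs; the gripper's body (75 mm by 189 mm) begins 69 mm behind the grasp point.
Start: joints at [69.672, 26.786, -0.665, 91.828, 0.344, 61.387, -3.226], TCP at [199.361, -618.679, 228.592] pointing down, gripper open.
Joint ranges: [-144.91, 144.91], [-17.63, 115.5], [-89.93, 88.59], [15.96, 139.68], [-74.01, 254.01], [8.47, 105.57], [-167.45, 167.45]. Speed limits (degrees/s): [147.25, 147.25, 180, 180, 180, 180, 180].

### API

Orientations are given as [roll, pitch, yaw] about the fixed x, y, z axes, in that order (R = Rz(yaw) Ry(pitch) Rx(roll)).
In Python, from workcell import ctrl gives the robot as it stands.
- The arm moves only by the shell command python3 -m creep 'ROWS'. ROWS is text: rows parted by semicolons, each of 7 numbers parted by spaces: the shift along the tool's x, y, z in cm, then the turn, a rotation vector about the tool's x, y, z in degrees, then the closure, from -1 (fully open) to 1 (shut). A call has 1 to 8 rows; each row shifts and turns the commanded pose from where the row before left it, along the tool's axes as they then stand; what a row does not reach is not made up. A row lasts 1/8 s, in which the tool goes at most 62.5 mm and 10.7 degrees, less where a joint would pass 70% of its speed; a pose out of reach is approached as far as the arm can. A call is refused whole if a number of a shift passes 6.25 or a number of a turn 10.7, either way. A call with a gripper value outside its range is refused whole. The fingers move at their own pace and stop on an object; the grip force is fixed at half the most. Time passes only in rows, so rows that do not move let the fingers close. It gives the time, the measured TCP pose, the force, the opening and the grip force at its end, in the units of the state.
- ctrl.read_state(): the state, without advancing time (a new reading comes with each control period).
- ctrl.read_camera(name): name is "scene" or "top" or "wrist"; returns a dict with "image" (420x560x3 uint8, red, green, blue), "intrinsics" (3x3 intrinsics, pixels), "pose" (4x4, takes a point from camera to world coordinates). Camera axes: x right, y up, looking along -z (the intrinsics and any distortion apply to the point x, -y, -z); pixel columns grow to the right and rows downward; lengths in mm; the calibration is good to about 2 mm. A picture is of the moment at which its call begins. There is no depth.
- ctrl.finish_job(): hands the job in; it is judged then, once.
Trained networks look in the newest picture that a camera, given by its name, has taken for a name from the list of things; names that differ only in an ending like _2 or _b are one class to them, and where a whole thing is asked for, a point or a joint stands for the part that bears it (a point fixed in the world has none). Each returns a list of dicts, best first, with "conf" (0 to 1); they miss things now and then, are a little off and sometimes report something else, mostly with a low value. They report only what shows in the picture. A call takes as long as a camera call. They do not tell look-alikes from the thing itself.
- ctrl.boxes_of(label, camera): "xy" ([column, row] in pixels, amid what is visible of it).
The state is a dict: "time_s": time; "joints": joint angles; "qvel": joint speeds; "effort": joint torques, N m; "tcp_pos": TCP position; "tcp_rot": TCP orientation; "ft_force": force on the tool from outside, world axes, zero at the start; "moment": the same for the moment, N m; "opening": opening from 0.0 (shut) to 1.0 (fully open); "gripper_force": force on a finger pad.
Only numpy, scipy, OpenCV 4.12 (cv2) and the standard library are available. Lean on these libraries where they do the work, as an engineer would, in place of code of your own. Each camera call takes 0.05 s, during which the arm holds its last target. There are 200 camera calls.

## Working session

There is one attempt and no reset: what is moved stays moved. The work goes in short steps, Python scripts to look and compute and a shell command to move; the robot and the scene stay as the last step left them, time stands still between calls to the robot, and variables do not carry over. Pictures are saved under pics/ and viewed, at most 10 in all, crops included, and the job is handed in when it is done.

```bash
mkdir -p pics
cat > h.py <<'E'
from workcell import ctrl
import numpy as np, cv2
from scipy.spatial.transform import Rotation as R
def ray(c,xy):
    K=np.array(c["intrinsics"]);P=np.array(c["pose"])
    d=np.linalg.inv(K)@[xy[0],xy[1],1]; d=np.array([d[0],-d[1],-d[2]])
    return P[:3,3],P[:3,:3]@d
def atz(c,xy,z):
    o,d=ray(c,xy); return o+d*(z-o[2])/d[2]
def proj(c,p):
    P=np.array(c["pose"]);q=P[:3,:3].T@(np.array(p)-P[:3,3]);v=np.array(c["intrinsics"])@[q[0],-q[1],-q[2]];return v[:2]/v[2]
def tri(cs,xys):
    A=np.zeros((3,3));b=np.zeros(3)
    for c,xy in zip(cs,xys):
        o,d=ray(c,xy);d=d/np.linalg.norm(d);M=np.eye(3)-np.outer(d,d);A+=M;b+=M@o
    return np.linalg.solve(A,b)
def save(c,n): cv2.imwrite(f"pics/{n}.png",np.ascontiguousarray(c["image"][:,:,::-1]))
E
python3 - <<'E'
from h import *
np.set_printoptions(precision=1,suppress=True)
Z=dict(cup=60,lid=98,lid_knob=113,tray=5,rack=40,bob_shaft=110,spare_shaft=110,bob=110,jar_amber=40,beaker=40,weight=40,jar_white=40,wrench=3)
for n in("top","scene"):
    c=ctrl.read_camera(n);save(c,n);print(n,np.array(c["pose"]),c["intrinsics"][0])
    for l,z in Z.items():
        print(l,[(np.array(d["xy"]),round(d["conf"],2),atz(c,d["xy"],z)[:2]) for d in ctrl.boxes_of(l,n)[:4]])
s=ctrl.read_state();print(s["tcp_pos"],s["tcp_rot"],s["time_s"])
E
```

```text
top [[   0.     1.    -0.1  394.8]
 [  -1.     0.     0.    47.8]
 [   0.     0.1    1.  1045.6]
 [   0.     0.     0.     1. ]] [394.1   0.  274.1]
cup [(array([311.6, 218.9]), 0.86, array([474.3, -51. ])), (array([381.2, 302.5]), 0.8, array([ 269.7, -221.9]))]
lid [(array([327.4, 212.2]), 0.79, array([487.8, -85.4]))]
lid_knob [(array([326.2, 207.3]), 0.75, array([498.1, -80.5]))]
tray [(array([437.8, 204.8]), 0.59, array([ 519.4, -393. ]))]
rack [(array([190.5, 170.1]), 0.95, array([599.9, 260.6]))]
bob_shaft [(array([164. , 180.5]), 0.63, array([559.7, 308.6])), (array([352.2, 134.9]), 0.59, array([ 676.5, -145.3]))]
spare_shaft [(array([203.1, 177.9]), 0.68, array([566.9, 214.9]))]
bob [(array([163.3, 183.1]), 0.46, array([553.4, 310. ]))]
jar_amber [(array([351.8, 130.5]), 0.78, array([ 709.4, -158.8])), (array([401.2, 123.6]), 0.26, array([ 729.3, -289.1]))]
beaker [(array([401.2, 124.4]), 0.73, array([ 727.2, -289.1]))]
weight [(array([135.2, 240. ]), 0.61, array([418.3, 395.4]))]
jar_white [(array([292.9, 127.5]), 0.78, array([715.9,  -4.3])), (array([351.6, 133.2]), 0.19, a
[... 671 characters left out ...]
[367.5, 236.1]), 0.64, array([547.9, 312.7])), (array([249.3, 217.7]), 0.45, array([578.6, -36.8]))]
spare_shaft [(array([244.2, 200.2]), 0.5, array([516.6, -74.3]))]
bob []
jar_amber [(array([202.5, 259.6]), 0.95, array([ 715.6, -139.9]))]
beaker [(array([157.3, 245. ]), 0.9, array([ 705.2, -292.2]))]
weight [(array([249.6, 216. ]), 0.7, array([518.6, -59.3])), (array([332.8, 216.4]), 0.48, array([444.7, 199.7])), (array([398.9, 228.8]), 0.46, array([436.1, 410. ]))]
jar_white [(array([245.6, 273.7]), 0.85, array([725.5,  -2.1]))]
wrench [(array([333.1, 219.3]), 0.79, array([425.8, 201.5])), (array([246.5, 218.2]), 0.27, array([502.3, -77.5]))]
[ 199.4 -618.7  228.6] [180.    0.   17.9] 1.4
```

View pics/top.png

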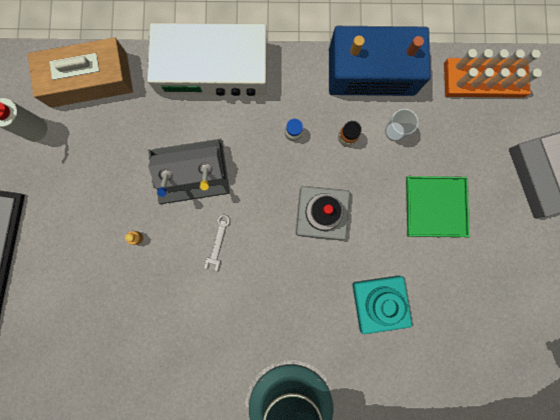

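View pics/scene.png

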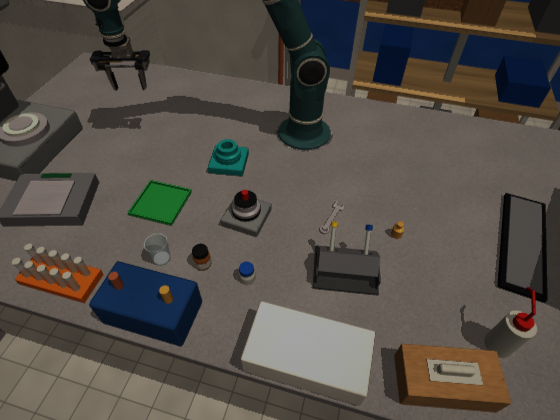

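The pictures show the knob at top (328,210) / scene (245,195), and the tray at top (437,207). The blue coupling is at top (161,191) / scene (369,227), the yellow one at top (204,186) / scene (334,225). The turquoise cup is the decoy.

```bash
cat > m.py <<'E'
from h import *
np.set_printoptions(precision=1,suppress=True)
cs=[ctrl.read_camera(n) for n in("top","scene")]
def blob(c,lo,hi,xy,r=14):
    h=cv2.cvtColor(np.ascontiguousarray(c["image"]),cv2.COLOR_RGB2HSV);m=cv2.inRange(h,lo,hi)
    if lo[0]==0:m|=cv2.inRange(h,(172,lo[1],lo[2]),(179,255,255))
    k=np.zeros_like(m);cv2.circle(k,xy,r,255,-1);v,u=np.nonzero(m&k);return np.array([u.mean(),v.mean()]),len(u)
S=dict(knob=((0,130,60),(8,255,255),(328,210),(245,195),14),blue=((105,120,50),(125,255,255),(161,191),(369,227),14),
 yel=((20,130,80),(33,255,255),(204,186),(334,225),14),tray=((50,120,40),(75,255,255),(437,207),(160,203),50))
for n,(lo,hi,a,b,r) in S.items():
    A,B=blob(cs[0],lo,hi,a,r),blob(cs[1],lo,hi,b,r)
    X=tri(cs,[A[0],B[0]]);print(n,A,B,X,"resid px",proj(cs[0],X)-A[0],proj(cs[1],X)-B[0], [atz(c,q[0],dict(knob=115,tray=5).get(n,115))[:2] for c,q in zip(cs,(A,B))])
big=[cv2.resize(cs[0]["image"][y:y+75,x:x+100],None,fx=4,fy=4,interpolation=2) for x,y in((140,135),(280,175))]
cv2.imwrite("pics/crop.png",np.hstack(big)[:,:,::-1])
E
python3 m.py
```

```text
knob (array([327.6, 208.8]), 92) (array([245. , 194.2]), 51) [494.1 -81.6 112.5] resid px [-0.9  0.2] [-0.7 -0.1] [array([494.4, -83.5]), array([496.1, -78.4])]
blue (array([161.5, 191.7]), 65) (array([369.1, 227. ]), 28) [529.5 309.9 128.6] resid px [-0.7  0.1] [-0.6  0. ] [array([531.7, 312.1]), array([517.5, 312.5])]
yel (array([203.8, 184.9]), 73) (array([333.8, 223.8]), 38) [546.4 210.5 129.4] resid px [-0.4  0.1] [-0.3  0. ] [array([549., 212.]), array([534.5, 211. ])]
tray (array([437.3, 206.3]), 3651) (array([159.8, 202.1]), 1766) [ 515.5 -392.    -0.7] resid px [-0.7  0.2] [-0.5 -0.2] [array([ 515.2, -391.4]), array([ 519.8, -386.5])]
```

View pics/crop.png

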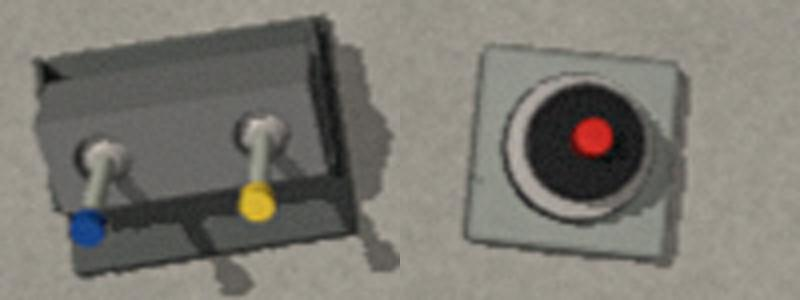

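The crop confirms the red knob is centred on the real cup, the blue bob is in the left bore and the yellow one in the right. Knob is about (495,-82), tray about (516,-391). Moving above the knob.

```bash
cat > d.py <<'E'
import sys
from h import *
np.set_printoptions(precision=2,suppress=True)
# d.py x y z [ux uy uz (tool z dir) yx yy yz (tool y dir)]
a=list(map(float,sys.argv[1:])); s=ctrl.read_state()
Rt=R.from_euler("xyz",s["tcp_rot"],degrees=True)
print("t",s["time_s"],"tcp",np.array(s["tcp_pos"]),np.array(s["tcp_rot"]),"F",np.array(s["ft_force"]),"open",s["opening"],"grip",s["gripper_force"])
print("shift cm",Rt.inv().apply(np.array(a[:3])-s["tcp_pos"])/10)
if len(a)>3:
    z=np.array(a[3:6]);z/=np.linalg.norm(z);y=np.array(a[6:9]);y-=z*(y@z);y/=np.linalg.norm(y)
    G=R.from_matrix(np.c_[np.cross(y,z),y,z]);print("turn deg",np.degrees((Rt.inv()*G).as_rotvec()))
E
python3 -m creep '4.46 -4.2 0 0 0 0 -1;4.46 -4.2 0 0 0 0 -1;4.46 -4.2 0 0 0 0 -1;4.46 -4.2 0 0 0 0 -1;4.46 -4.2 0 0 0 0 -1;4.46 -4.2 0 0 0 0 -1;4.46 -4.2 0 0 0 0 -1;4.46 -4.2 0 0 0 0 -1'; python3 d.py 495 -82 210
```

```text
time_s: 2.5
tcp_pos: [436.8, -187.8, 229.0]
tcp_rot: [179.9, -0.0, 17.8]
ft_force: [1.4, -0.6, 0.3]
opening: 1.001
gripper_force: 0.0
t 2.5 tcp [ 436.76 -187.79  229.04] [179.94  -0.04  17.84] F [ 1.39 -0.63  0.33] open 1.0014578353306647 grip 0.0
shift cm [ 8.78 -8.29  1.9 ]
```

```bash
python3 -m creep '4.39 -4.15 0.9 0 0 0 -1;4.39 -4.15 1 0 0 0 -1;0 0 0 0 0 0 -1'; python3 d.py 495 -82 116
python3 - <<'E'
from h import *
c=ctrl.read_camera("wrist");save(c,"w1")
print([ (d["xy"],d["conf"],atz(c,d["xy"],118)) for d in ctrl.boxes_of("lid_knob","wrist")])
print("expected",proj(c,[495,-82,128]))
h=cv2.cvtColor(np.ascontiguousarray(c["image"]),cv2.COLOR_RGB2HSV);m=cv2.inRange(h,(0,130,60),(8,255,255))|cv2.inRange(h,(172,130,60),(179,255,255))
n,l,st,ce=cv2.connectedComponentsWithStats(m)
for i in range(1,n):
    if st[i,4]>60: print(st[i],ce[i],atz(c,ce[i],128))
E
```

```text
time_s: 2.88
tcp_pos: [495.3, -78.4, 209.2]
tcp_rot: [-179.9, -0.0, 18.4]
ft_force: [-0.2, -0.5, -0.1]
opening: 0.997
gripper_force: 0.0
t 2.875 tcp [495.34 -78.39 209.2 ] [-179.88   -0.05   18.37] F [-0.23 -0.53 -0.13] open 0.9972323242321461 grip 0.0
shift cm [-0.15  0.35  9.32]
[([280.2, 218.8], 0.91, array([500.1131887, -77.869862 , 118.       ]))]
expected [283.13416022 229.63107875]
[267 210  28  34 746] [280.74932976 226.53485255] [496.85311258 -79.37706285 128.        ]
```

View pics/w1.png

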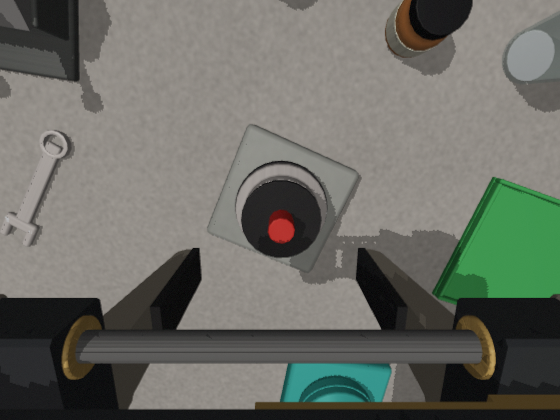

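The wrist view shows the knob top at (281,231), between the fingers, about (495.5,-80). Descending to grasp.

```bash
python3 -m creep '0 0.2 3 0 0 0 -0.3;0 0 3 0 0 0 -0.2;0 0 2 0 0 0 -0.1;0 0 1.2 0 0 0 0;0 0 0.1 0 0 0 0;0 0 0 0 0 0 1;0 0 0 0 0 0 1;0 0 0 0 0 0 1'; python3 -m creep '0 0 0 0 0 0 1;0 0 0 0 0 0 1;0 0 0 0 0 0 1';python3 d.py 516 -391 116
```

```text
time_s: 3.98
tcp_pos: [495.0, -85.3, 117.2]
tcp_rot: [180.0, -0.1, 17.9]
ft_force: [-1.2, 0.6, 2.4]
opening: 0.233
gripper_force: 30.0
time_s: 4.35
tcp_pos: [495.0, -85.3, 117.1]
tcp_rot: [180.0, -0.0, 17.9]
ft_force: [-0.9, 1.0, 6.8]
opening: 0.236
gripper_force: 30.0
t 4.35 tcp [495.05 -85.25 117.15] [179.98  -0.04  17.88] F [-0.85  0.97  6.8 ] open 0.23558834115735022 grip 30.00408411026001
shift cm [-7.39 29.74  0.12]
```

```bash
python3 -m creep '0 0 -2 0 0 0 1;0 0 -4 0 0 0 1;-0.5 2 -2 0 0 0 1;-1.15 4.7 0 0 0 0 1;-1.15 4.7 0 0 0 0 1;-1.15 4.6 0 0 0 0 1;-1.15 4.6 0 0 0 0 1;-1.15 4.6 0 0 0 0 1'; python3 -m creep '-1.15 4.5 0 0 0 0 1;0 0 0 0 0 0 1;0 0 0 0 0 0 1';python3 d.py 516 -391 33
python3 - <<'E'
from h import *
c=ctrl.read_camera("top")
h=cv2.cvtColor(np.ascontiguousarray(c["image"]),cv2.COLOR_RGB2HSV)
w=ctrl.read_camera("wrist");save(w,"w2")
# cup mouth seen from the top
import cv2
x,y=280,170; cv2.imwrite("pics/w2.png",np.hstack([w["image"],cv2.resize(c["image"][y:y+84,x:x+48],None,fx=5,fy=5)])[:,:,::-1])
E
```

```text
time_s: 5.35
tcp_pos: [512.0, -346.0, 196.0]
tcp_rot: [-180.0, 0.0, 17.9]
ft_force: [0.3, -0.5, -0.2]
opening: 0.228
gripper_force: 30.0
time_s: 5.72
tcp_pos: [515.0, -390.0, 195.8]
tcp_rot: [-179.9, 0.0, 17.9]
ft_force: [1.1, -0.1, -0.3]
opening: 0.229
gripper_force: 30.0
t 5.725 tcp [ 515.02 -390.01  195.78] [-179.91    0.03   17.87] F [ 1.13 -0.09 -0.33] open 0.2287371978292402 grip 29.998910129070282
shift cm [ 0.07  0.15 16.28]
```

View pics/w2.png

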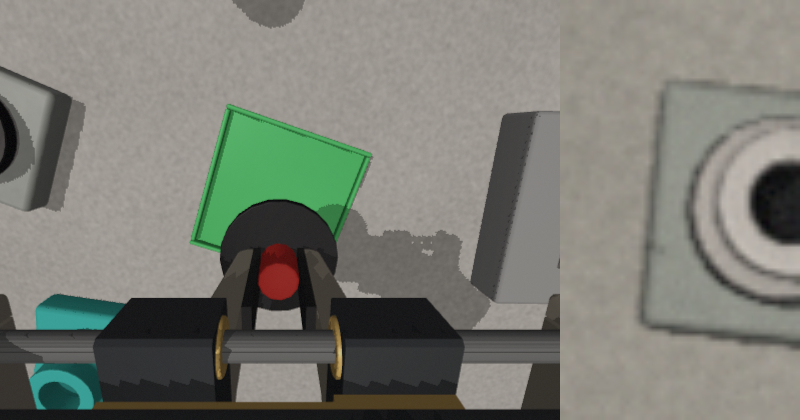

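The lid is held over the tray (disc at (279,245) in the wrist view), and the cup mouth is now open. Lowering the lid.

```bash
python3 -m creep '0 0 4 0 0 0 1;0 0 4 0 0 0 1;0 0 4 0 0 0 1;0 0 2 0 0 0 1;0 0 1 0 0 0 1;0 0 0.5 0 0 0 1;0 0 0.4 0 0 0 1;0 0 0.2 0 0 0 1'; python3 -m creep '0 0 0 0 0 0 1;0 0 0 0 0 0 1';python3 d.py 516 -391 32
```

```text
time_s: 6.82
tcp_pos: [515.7, -391.1, 36.2]
tcp_rot: [179.9, -0.0, 17.9]
ft_force: [0.1, 0.1, -0.9]
opening: 0.228
gripper_force: 30.0
time_s: 7.08
tcp_pos: [515.5, -391.0, 36.0]
tcp_rot: [180.0, -0.0, 17.9]
ft_force: [0.4, -0.3, -0.5]
opening: 0.227
gripper_force: 30.0
t 7.075 tcp [ 515.46 -390.98   35.96] [179.97  -0.02  17.86] F [ 0.39 -0.3  -0.48] open 0.22666258963323338 grip 29.998734891414642
shift cm [0.05 0.02 0.4 ]
```

```bash
python3 -m creep '0 0 0.15 0 0 0 1;0 0 0.1 0 0 0 1;0 0 0.1 0 0 0 1;0 0 0.05 0 0 0 1;0 0 0 0 0 0 1'
```

```text
time_s: 7.7
tcp_pos: [515.3, -390.8, 32.4]
tcp_rot: [180.0, 0.0, 17.9]
ft_force: [-1.8, 1.2, 5.7]
opening: 0.231
gripper_force: 30.0
```

```bash
python3 -m creep '0 0 0 0 0 0 0.3;0 0 0 0 0 0 0.2;0 0 0 0 0 0 0.2;0 0 -2 0 0 0 0;0 0 -4 0 0 0 0;0 0 -6 0 0 0 0;0 0 -6 0 0 0 0;0 0 0 0 0 0 0'; python3 m.py | grep -v crop
python3 - <<'E'
from h import *
c=ctrl.read_camera("top")
x,y=135,135
a=cv2.resize(c["image"][170:245,280:355],None,fx=8,fy=8,interpolation=2)[:, :400*1]
t=cv2.resize(c["image"][170:250,400:475],None,fx=5,fy=5)
p=np.zeros((600,775,3),np.uint8);p[:, :400]=cv2.resize(c["image"][170:245,290:340],(400,600),interpolation=2);p[:400,400:]=t
cv2.imwrite("pics/c2.png",p[:,:,::-1])
g=cv2.cvtColor(np.ascontiguousarray(c["image"]),cv2.COLOR_RGB2GRAY)[195:230,305:345]
for th in(50,90):
    m=(g<th).astype(np.uint8);n,l,st,ce=cv2.connectedComponentsWithStats(m)
    for i in range(1,n):
        if st[i,4]>40: q=ce[i]+[305,195];print("hole",th,st[i],q,atz(c,q,85))
E
```

```text
time_s: 8.7
tcp_pos: [518.4, -392.6, 219.3]
tcp_rot: [179.4, -0.4, 17.9]
ft_force: [0.6, -1.2, -0.5]
opening: 0.498
gripper_force: 0.0
knob (array([nan, nan]), 0) (array([nan, nan]), 0) [nan nan nan] resid px [nan nan] [nan nan] [array([nan, nan]), array([nan, nan])]
blue (array([161.5, 191.7]), 65) (array([368.9, 227. ]), 30) [529.5 309.5 128.8] resid px [-0.6  0.1] [-0.5  0. ] [array([531.7, 312.1]), array([517.6, 311.9])]
yel (array([203.9, 185. ]), 72) (array([333.8, 223.8]), 38) [546.3 210.3 129.1] resid px [-0.5  0.1] [-0.4  0. ] [array([548.8, 211.6]), array([534.5, 211. ])]
tray (array([434.5, 207.2]), 2836) (array([160. , 202.5]), 1477) [ 514.3 -389.3   -4.8] resid px [ 0.5 -0.1] [0.4 0.1] [array([ 512.8, -383.9]), array([ 521.3, -384.8])]
hole 50 [ 13   8  15  15 183] [325.43715847 210.12568306] [494.18526199 -82.46789355  85.        ]
hole 90 [ 13   7  16  17 211] [325.7535545  210.16587678] [494.09305086 -83.2438115   85.        ]
hole 90 [23 14 17 21 50] [338.48 221.08] [ 467.53515979 -114.25136705   85.        ]m.py:7: RuntimeWarning: Mean of empty slice.
  k=np.zeros_like(m);cv2.circle(k,xy,r,255,-1);v,u=np.nonzero(m&k);return np.array([u.mean(),v.mean()]),len(u)
  ret = ret.dtype.type(ret / rcount)
```

View pics/c2.png

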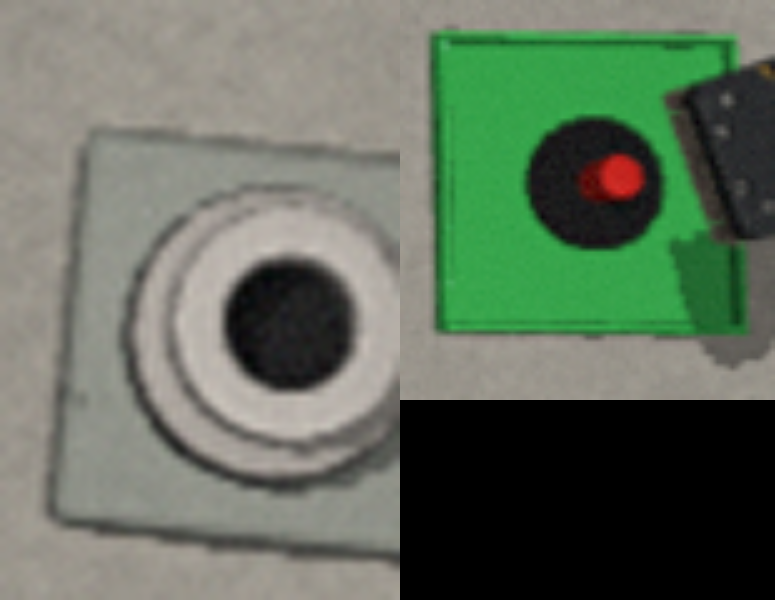

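The lid lies in the tray, and the cup mouth is at about (494,-83). Heading for the bob along its axis.

```bash
python3 -m creep '1.55 -5.58 0 0 0 0 0;1.55 -5.58 0 0 0 0 0;1.55 -5.58 0 0 0 0 0;1.55 -5.58 0 0 0 0 0;1.55 -5.58 0 0 0 0 0;1.55 -5.58 0 0 0 0 0;1.55 -5.58 0 0 0 0 0;1.55 -5.58 0 0 0 0 0'; python3 -m creep '1.55 -5.58 0 0 0 0 0;1.55 -5.58 0 0 0 0 0;1.55 -5.58 0 0 0 0 0;0 0 0 0 0 0 0'; python3 d.py 489 303 200 .635 .109 -.765 .168 -.986 0
```

```text
time_s: 9.85
tcp_pos: [495.1, 73.7, 210.3]
tcp_rot: [-180.0, 0.2, 17.9]
ft_force: [0.9, -0.1, -0.9]
opening: 0.501
gripper_force: 0.0
time_s: 10.35
tcp_pos: [486.8, 250.8, 210.2]
tcp_rot: [-179.8, 0.2, 18.4]
ft_force: [-0.5, -0.5, 0.2]
opening: 0.501
gripper_force: 0.0
t 10.35 tcp [486.76 250.76 210.23] [-179.84    0.15   18.36] F [-0.49 -0.52  0.21] open 0.5005942910873935 grip 0.0
shift cm [ 1.86 -4.88  1.03]
turn deg [-3.14 40.19  8.26]
```

```bash
python3 -m creep '1.8 -4.9 0 0 0 0 -0.3;0 0 0 -0.6 8 1.65 -0.3;0 0 0 -0.6 8 1.65 -0.3;0 0 0 -0.6 8 1.65 -0.3;0 0 0 -0.6 8 1.65 -0.3;0 0 0 -0.6 8.2 1.65 -0.3;0 0 0 0 0 0 -0.3'; python3 d.py 489 303 178 .635 .109 -.765 .168 -.986 0;  python3 - <<'E'
from h import *
c=ctrl.read_camera("wrist");save(c,"w3")
for l in("bob_shaft","bob"):print(l,[(d["xy"],d["conf"]) for d in ctrl.boxes_of(l,"wrist")])
u=np.array([-.635,-.109,.765]);g=np.array([555.5,314.3,97.3])
for t in(50,86,118,132):print(t,proj(c,g+(t-86)*u))
E
```

```text
time_s: 11.22
tcp_pos: [492.1, 292.9, 193.9]
tcp_rot: [177.9, -30.2, 12.0]
ft_force: [0.9, -0.5, 0.1]
opening: 0.653
gripper_force: 0.0
t 11.225 tcp [492.1  292.93 193.86] [177.87 -30.15  11.97] F [ 0.85 -0.49  0.07] open 0.6529050740036778 grip 0.0
shift cm [-0.88 -1.1   1.28]
turn deg [0.84 9.91 2.07]
bob_shaft [([268.6, 204.2], 0.68)]
bob [([266.8, 207.3], 0.94)]
50 [265.94436686 192.43501845]
86 [264.99676057 206.78778708]
118 [263.94953845 222.64937117]
132 [263.41200839 230.79098528]
```

View pics/w3.png

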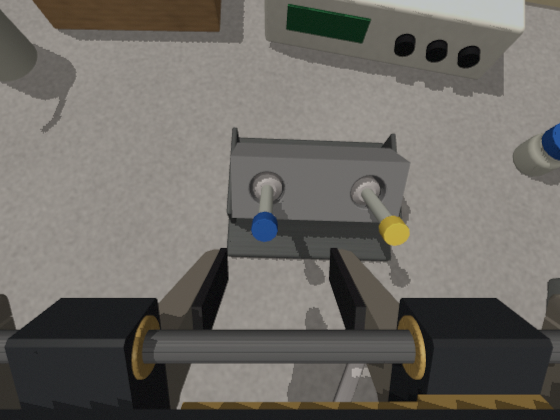

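The blue coupling is at (264,227) and its bore at (267,187); both match my projected axis. I'll finish the tilt.

```bash
python3 -m creep '-0.4 -0.5 0.6 0.4 5 1 -0.3;-0.4 -0.5 0.6 0.4 5 1 -0.3;0 0 0 0 0 0 -0.3;0 0 0 0 0 0 -0.3'; python3 d.py 489 303 178 .635 .109 -.765 .168 -.986 0; python3 -c "
from h import *;print(ctrl.read_state()['joints'])"
```

```text
time_s: 11.88
tcp_pos: [493.0, 294.2, 172.2]
tcp_rot: [178.1, -32.1, 11.3]
ft_force: [0.6, 0.3, -0.3]
opening: 0.654
gripper_force: 0.0
t 11.875 tcp [492.97 294.24 172.23] [178.12 -32.07  11.25] F [ 0.63  0.34 -0.27] open 0.6537935583524775 grip 0.0
shift cm [ 0.12 -0.92 -0.64]
turn deg [0.99 8.02 1.41]
[ -66.90390744   14.89512108   25.79567934  128.53628185   46.43410477
   16.1782507  -165.17912245]
```

Joint 7 is near its limit, so I'll use the half-turned grasp. First, a test of the direction.

```bash
python3 -m creep '0 0 -3 0 0 -10 -0.3;0 0 0 0 0 -10 -0.3;0 0 0 0 0 -10 -0.3;0 0 0 0 0 -10 -0.3;0 0 0 0 0 0 -0.3';  python3 -c "
from h import *;print(ctrl.read_state()['joints'])";python3 d.py 489 303 178 .635 .109 -.765 -.168 .986 0
```

```text
time_s: 12.5
tcp_pos: [478.1, 290.5, 198.3]
tcp_rot: [156.8, -23.0, 55.2]
ft_force: [0.0, 0.3, -1.1]
opening: 0.654
gripper_force: 0.0
[ -60.56223093   10.21814426   16.70369475  128.65285835   47.43835523
   21.79420813 -125.96128828]
t 12.5 tcp [478.11 290.55 198.28] [156.85 -23.    55.16] F [ 0.01  0.31 -1.06] open 0.6537849619050846 grip 0.0
shift cm [ 0.72 -0.82  2.38]
turn deg [ -10.15   -2.2  -138.6 ]
```

```bash
python3 -m creep '0 0 0 0 0 -10.6 -0.3;0 0 0 0 0 -10.6 -0.3;0 0 0 0 0 -10.6 -0.3;0 0 0 0 0 -10.6 -0.3;0 0 0 0 0 -10.6 -0.3;0 0 0 0 0 -10.6 -0.3;0 0 0 0 0 -10.6 -0.3;0 0 0 0 0 -10.6 -0.3'; python3 -m creep '0 0 0 0 0 -10.6 -0.3;0 0 0 0 0 -10.6 -0.3;0 0 0 0 0 -10.6 -0.3;0 0 0 0 0 -10.6 -0.3;0 0 0 0 0 -10.6 -0.3;0 0 0 0 0 0 -0.3';python3 -c "
from h import *;print(ctrl.read_state()['joints'])";python3 d.py 489 303 178 .635 .109 -.765 -.168 .986 0
```

```text
time_s: 13.5
tcp_pos: [477.6, 291.1, 198.0]
tcp_rot: [153.6, 19.1, 131.0]
ft_force: [0.9, -0.1, 0.5]
opening: 0.653
gripper_force: 0.0
time_s: 14.25
tcp_pos: [477.6, 291.0, 197.9]
tcp_rot: [-179.7, 32.2, -171.8]
ft_force: [-0.6, 0.7, 0.1]
opening: 0.647
gripper_force: 0.0
[-44.02783035  10.59567218  -1.6170704  127.67799339  53.15209784
  24.56373221   6.65048486]
t 14.25 tcp [477.63 290.99 197.95] [-179.65   32.18 -171.79] F [-0.56  0.73  0.14] open 0.6470756768666762 grip 0.0
shift cm [-0.04  1.04  2.37]
turn deg [-1.25 -7.93 -1.16]
```

```bash
python3 -m creep '0 0.5 1 -0.6 -4 -0.6 -0.3;0 0.5 1.2 -0.6 -4 -0.6 -0.3;0 0 0 0 0 0 -0.3;0 0 0 0 0 0 -0.3';python3 -c "
from h import *;print(ctrl.read_state()['joints'])";python3 d.py 558.7 314.8 93.5 .635 .109 -.765 -.168 .986 0;  python3 - <<'E'
from h import *
c=ctrl.read_camera("wrist");save(c,"w4")
u=np.array([-.635,-.109,.765]);g=np.array([555.5,314.3,97.3])
for t in(50,86,118,132):print(t,proj(c,g+(t-86)*u))
E
```

```text
time_s: 14.75
tcp_pos: [487.5, 300.8, 182.0]
tcp_rot: [-179.6, 39.3, -170.2]
ft_force: [0.8, 1.0, 0.5]
opening: 0.65
gripper_force: 0.0
[-51.76055647  13.35272643   4.57709076 131.53447768  83.48879025
  22.27124428 -24.42799416]
t 14.75 tcp [487.47 300.82 182.01] [-179.62   39.26 -170.24] F [0.8  0.98 0.49] open 0.6495719687399495 grip 0.0
shift cm [-0.02  0.25 11.44]
turn deg [-0.37 -0.85  0.07]
50 [281.0289606  209.48341799]
86 [281.10082609 218.89120419]
118 [281.18176376 229.48661448]
132 [281.22394222 235.00812349]
```

View pics/w4.png

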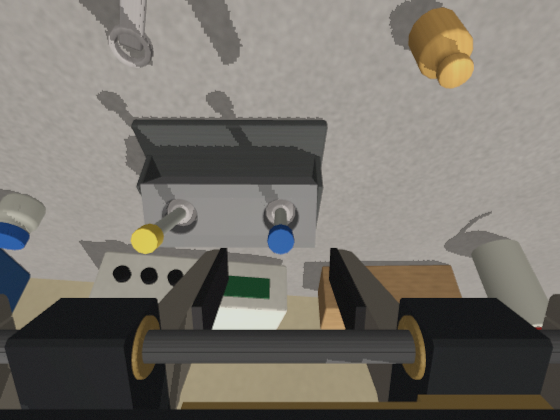

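The coupling at (281,239) and bore at (281,211) sit midway between the fingers. Advancing along the axis and gripping.

```bash
python3 -m creep '0 0.25 2 -0.3 -0.8 0 -0.3;0 0 2.5 0 0 0 -0.3;0 0 2.5 0 0 0 -0.3;0 0 2.5 0 0 0 -0.3;0 0 1.5 0 0 0 -0.3;0 0 0.4 0 0 0 -0.3;0 0 0 0 0 0 -0.3'; python3 d.py 558.7 314.8 93.5 .635 .109 -.765 -.168 .986 0
```

```text
time_s: 15.68
tcp_pos: [559.2, 315.3, 94.5]
tcp_rot: [-179.8, 40.1, -170.1]
ft_force: [0.2, 0.0, 0.0]
opening: 0.648
gripper_force: 0.0
t 15.675 tcp [559.21 315.29  94.53] [-179.84   40.1  -170.11] F [0.22 0.01 0.03] open 0.6483289591653698 grip 0.0
shift cm [ 0.11 -0.04  0.04]
turn deg [-0.07 -0.    0.17]
```

```bash
python3 -m creep '0 0 0 0 0 0 1;0 0 0 0 0 0 1;0 0 0 0 0 0 1;0 0 0 0 0 0 1;0 0 0 0 0 0 1'; python3 -m creep '0 0 -0.8 0 0 0 1;0 0 -1.5 0 0 0 1;0 0 -1.5 0 0 0 1;0 0 -1.5 0 0 0 1'; python3 d.py 494 -83 220
```

```text
time_s: 16.3
tcp_pos: [558.8, 315.5, 94.2]
tcp_rot: [-179.8, 40.1, -170.0]
ft_force: [-1.0, 0.3, 1.1]
opening: 0.201
gripper_force: 30.0
time_s: 16.8
tcp_pos: [524.5, 309.5, 135.0]
tcp_rot: [-179.8, 40.0, -170.0]
ft_force: [0.1, 0.8, -1.6]
opening: 0.2
gripper_force: 30.0
t 16.8 tcp [524.51 309.52 134.98] [-179.79   40.05 -170.  ] F [ 0.1   0.81 -1.65] open 0.1999827721823152 grip 29.9997478723526
shift cm [  2.05 -38.17 -12.69]
```

Opening 0.20 (18 mm) is wider than the 12 mm shaft, so I'll draw it fully out and look at the grip.

```bash
python3 -m creep '0 0 -1.5 0 0 0 1;0 0 -1.5 0 0 0 1;0 0 -1.5 0 0 0 1;0 0 0 0 0 0 1'
python3 - <<'E'
from h import *
w=ctrl.read_camera("wrist");s=ctrl.read_camera("scene");st=ctrl.read_state()
q=proj(s,st["tcp_pos"]).astype(int);print(q,st["tcp_pos"],st["ft_force"])
x,y=q[0]-25,q[1]-32
p=np.hstack([cv2.resize(w["image"][150:400,180:380],(400,500)),cv2.resize(s["image"][y:y+65,x:x+50],(384,500),interpolation=2)])
cv2.imwrite("pics/g1.png",p[:,:,::-1])
E
```

```text
time_s: 17.3
tcp_pos: [496.0, 305.2, 169.8]
tcp_rot: [-179.9, 40.1, -170.0]
ft_force: [-0.4, 0.1, -1.4]
opening: 0.198
gripper_force: 30.0
[370 209] [496.58952393 304.91899057 169.02918712] [-0.53256834  0.11276035 -1.50402505]
```

View pics/g1.png

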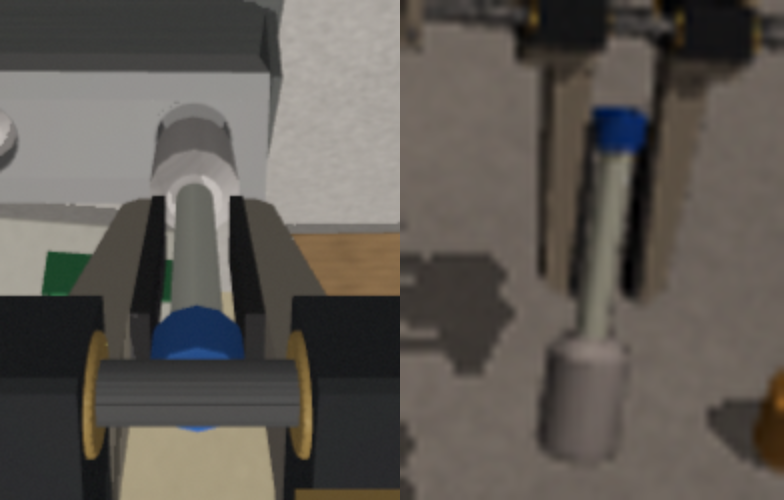

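The bob is out of the bore and held, with the pads' rear part clamping the blue coupling (about 20 mm). The grip is firm, so I'll carry on: up, then upright.

```bash
python3 -m creep '0 0 -2 0 0 0 1;0 0 -3 0 5 0 1;0 0 -3 0 5 0 1;0 0 -2 0 5 0 1;0 0 -1 0 5 0 1;0 0 0 0 5 0 1;0 0 0 0 5 0 1;0 0 0 0 5 0 1'; python3 -m creep '0 0 0 0 5 0 1;0 0 0 0 0 0 1;0 0 0 0 0 0 1'; python3 d.py 494 -83 260 0 0 -1 -.168 .986 0;python3 -c "
from h import *;print(ctrl.read_state()['joints'])"
```

```text
time_s: 18.4
tcp_pos: [451.0, 291.4, 237.4]
tcp_rot: [-179.0, 9.8, -170.9]
ft_force: [0.1, 0.0, -2.0]
opening: 0.2
gripper_force: 30.0
time_s: 18.77
tcp_pos: [450.4, 291.5, 237.1]
tcp_rot: [-179.0, 5.0, -170.9]
ft_force: [-0.6, 0.1, -2.1]
opening: 0.203
gripper_force: 30.0
t 18.775 tcp [450.36 291.49 237.1 ] [-178.95    4.95 -170.93] F [-0.6   0.15 -2.14] open 0.2034229064897909 grip 29.998997747898102
shift cm [  1.39 -37.71  -1.73]
turn deg [-1.07  4.95 -0.65]
[-39.15812139  13.20649451   0.80787702 110.34636517   3.9621716
  52.70735353  58.34618602]
```

```bash
python3 -m creep '0 0 -2 -0.5 2.5 0 1;0.2 -2 -0.3 -0.5 2.5 0 1;0.2 -4 0 0 0 0 1;0.2 -5 0 0 0 0 1;0.2 -5 0 0 0 0 1;0.2 -5 0 0 0 0 1;0.2 -5 0 0 0 0 1;0.2 -5 0 0 0 0 1'; python3 -m creep '0 -4 0 0 0 0 1;0 -2.5 0 0 0 0 1;0 0 0 0 0 0 1;0 0 0 0 0 0 1'; python3 d.py 494 -83 260 0 0 -1 -.168 .986 0
python3 - <<'E'
from h import *
w=ctrl.read_camera("wrist");t=ctrl.read_camera("top");s=ctrl.read_camera("scene")
x,y=[int(v) for v in proj(s,[494,-83,170])]
p=np.hstack([cv2.resize(w["image"][130:430,160:400],(400,500)),cv2.resize(s["image"][y-40:y+60,x-38:x+38],(380,500),interpolation=2)])
print("scene crop x0,y0",x-38,y-40)
cv2.imwrite("pics/g2.png",p[:,:,::-1])
E
```

```text
time_s: 19.77
tcp_pos: [483.1, -17.5, 260.8]
tcp_rot: [-180.0, 0.0, -170.9]
ft_force: [-1.2, 0.5, -0.9]
opening: 0.201
gripper_force: 30.0
time_s: 20.27
tcp_pos: [493.5, -79.1, 260.6]
tcp_rot: [179.9, -0.0, -170.9]
ft_force: [-1.1, 0.9, -1.7]
opening: 0.202
gripper_force: 30.0
t 20.275 tcp [493.49 -79.07 260.58] [ 179.95   -0.04 -170.87] F [-1.07  0.92 -1.66] open 0.20220135135255016 grip 30.00614047050476
shift cm [ 0.01 -0.4   0.06]
turn deg [ 0.05 -0.04 -0.54]
scene crop x0,y0 204 141
```

View pics/g2.png

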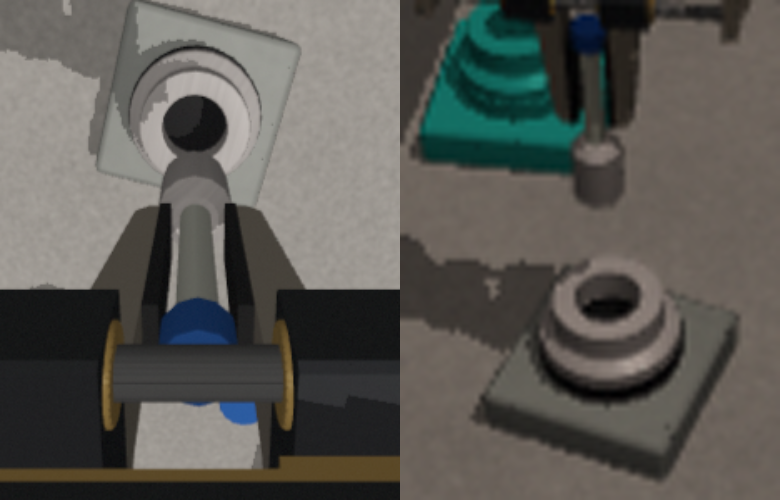

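The bob hangs upright above the open cup (lower end at scene pixel ≈(244,180)). Now I'll check the lower end's position against a model.

Run:
```python
from h import *
np.set_printoptions(precision=1,suppress=True)
w=ctrl.read_camera("wrist");s=ctrl.read_camera("scene");st=ctrl.read_state()
tp=np.array(st["tcp_pos"]);Rt=R.from_euler("xyz",st["tcp_rot"],degrees=True).as_matrix()
print("cam in tool",Rt.T@(np.array(w["pose"])[:3,3]-tp))
# circle masks: model outline of the bob body for low-end offsets, in both views
th=np.linspace(0,2*np.pi,60)
def body(b,tilt,c):
    ax=np.array([tilt[0],tilt[1],1.]);ax/=np.linalg.norm(ax)
    pts=[b+15*np.array([np.cos(a),np.sin(a),0])+ax*h for a in th for h in(0,46)]
    q=np.array([proj(c,p) for p in pts]);return q.min(0),q.max(0)
for z in(165,172,179,186):
    b=np.array([tp[0],tp[1],z]);print(z,"wrist",*body(b,(0,0),w),"scene",*body(b,(0,0),s))
c=proj(w,tp+Rt@[0,0,0]);print("rim centre from wrist",atz(w,(160+.6*194,130+.6*123),90))
p=[cv2.resize(w["image"][190:290,220:340],(480,400),interpolation=2),cv2.resize(s["image"][145:195,225:265],(320,400),interpolation=2)]
cv2.imwrite("pics/g3.png",np.hstack(p)[:,:,::-1])
```

```text
cam in tool [  76.7    0.5 -156.6]
165 wrist [256.  206.8] [298.7 262.9] scene [238.  168.1] [248.9 186.1]
172 wrist [255.3 208.9] [299.4 267.1] scene [237.9 166.4] [248.8 184.5]
179 wrist [254.5 211.1] [300.1 271.5] scene [237.7 164.6] [248.7 182.8]
186 wrist [253.7 213.4] [300.8 276.2] scene [237.5 162.9] [248.6 181.2]
rim centre from wrist [494.1 -80.7  90. ]
```

View pics/g3.png

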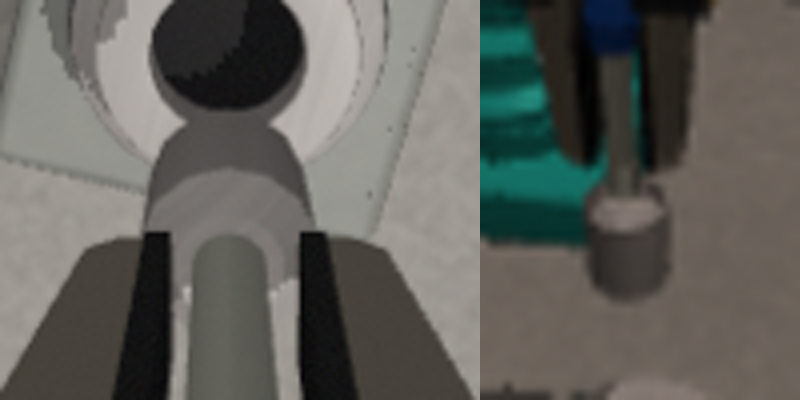

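Lower end is about 4 mm towards the robot from the TCP, at z ≈ 180. Shifting by that and lowering 5 cm, slowly.

```bash
python3 -m creep '-0.35 -0.35 0 0 0 0 1;0 0 1 0 0 0 1;0 0 1 0 0 0 1;0 0 1 0 0 0 1;0 0 1 0 0 0 1;0 0 0.7 0 0 0 1;0 0 0.2 0 0 0 1;0 0 0 0 0 0 1'; python3 -m creep '0 0 0 0 0 0 1;0 0 0 0 0 0 1;0 0 0 0 0 0 1;0 0 0 0 0 0 1'; python3 d.py 497.5 -82 211 0 0 -1 -.168 .986 0
python3 - <<'E'
from h import *
np.set_printoptions(precision=1,suppress=True)
s=ctrl.read_camera("scene");w=ctrl.read_camera("wrist");print("bob scene",[(d["xy"],d["conf"]) for d in ctrl.boxes_of("bob","scene")],"model mid",proj(s,[495,-82,196]))
q=np.array([proj(s,[494+15*np.cos(a),-82+15*np.sin(a),130]) for a in np.linspace(0,6.28,40)]);print("pred bottom row",q[:,1].max(),q[:,0].min(),q[:,0].max())
g=cv2.cvtColor(s["image"],cv2.COLOR_RGB2GRAY);x=int(q[:,0].mean());r=int(q[:,1].max());print(g[r-14:r+12,x])
q=np.array([proj(w,[494+15*np.cos(a),-82+15*np.sin(a),130]) for a in np.linspace(0,6.28,40)]);r,x=int(q[:,1].min()),int(q[:,0].mean());print("wrist pred top row",r,x);print(cv2.cvtColor(w["image"],cv2.COLOR_RGB2GRAY)[r-40:r+24:2,x])
print([(d["xy"],d["conf"]) for d in ctrl.boxes_of("lid","scene")],proj(s,[515,-391,15]))
E
```

```text
time_s: 21.52
tcp_pos: [498.0, -83.4, 211.8]
tcp_rot: [180.0, -0.0, -171.0]
ft_force: [0.1, 0.2, -1.4]
opening: 0.204
gripper_force: 30.0
time_s: 22.02
tcp_pos: [498.0, -83.4, 211.8]
tcp_rot: [180.0, -0.0, -171.0]
ft_force: [0.2, -0.0, -1.5]
opening: 0.198
gripper_force: 30.0
t 22.025 tcp [497.96 -83.35 211.82] [ 179.97   -0.03 -170.97] F [ 0.17 -0.02 -1.5 ] open 0.19820372195747035 grip 30.003193616867065
shift cm [0.02 0.14 0.08]
turn deg [ 0.03 -0.03 -0.63]
bob scene [([157.2, 247.7], 0.66), ([239.5, 180.3], 0.52)] model mid [242.5 175.3]
pred bottom row 193.75433042700075 239.0518191058887 248.7047208126641
[ 52  51  57  86 123 121 112  74  62  62  61  60  60  59  60  65  64  44
  44  46  46  41   8  14  13  40]
wrist pred top row 206 280
[148 117 103  83 144 172 173 162 121 126 139 136  67  41  41  41  40  40
  41  39  42  40  33  17  17  19  63  76  76  76  77  76]
[([157.1, 199.2], 0.7)] [158.6 198.9]
```

The residual has the opposite sign in the wrist view: the lower end leans *away* from the robot. Correcting by 9 mm and checking again numerically.

```bash
python3 -m creep '0.3 0.05 0 0 0 0 1;0.3 0.05 0 0 0 0 1;0.3 0 0 0 0 0 1;0 0 0 0 0 0 1;0 0 0 0 0 0 1;0 0 0 0 0 0 1;0 0 0 0 0 0 1'
python3 - <<'E'
from h import *
from scipy.optimize import least_squares
np.set_printoptions(precision=1,suppress=True)
s=ctrl.read_camera("scene");w=ctrl.read_camera("wrist");st=ctrl.read_state();tp=np.array(st["tcp_pos"]);print(tp)
A=np.linspace(0,6.28,60)
def circ(c,b): return np.array([proj(c,b+15*np.array([np.cos(a),np.sin(a),0])) for a in A])
gw=cv2.cvtColor(w["image"],cv2.COLOR_RGB2GRAY).astype(int);gs=cv2.cvtColor(s["image"],cv2.COLOR_RGB2GRAY).astype(int)
print("wrist col",gw[200:226,278]);print("wrist row 228",gw[228,245:312])
q=circ(s,np.array([494,-82,130]));print("scene col",q[:,1].max(),gs[176:206,int(q[:,0].mean())]);print("row 188",gs[188,230:258])
f=lambda b:np.r_[circ(w,b)[:,1].min()-218,circ(w,b)[:,0].mean()-277.3,circ(s,b)[:,1].max()-(195-2.2),(circ(s,b)[:,0].mean()-244)*.5]
r=least_squares(f,[494,-82,130]);print("low end",r.x,r.fun)
# rim hole in wrist view
m=(gw[150:222,230:330]<55).astype(np.uint8);n,l,t,ce=cv2.connectedComponentsWithStats(m)
for i in range(1,n):
    if t[i,4]>100:
        x0,y0=t[i,0]+230,t[i,1]+150;print("hole",t[i],"centre from width/top",atz(w,(x0+t[i,2]/2,y0),90),atz(w,(x0,y0+20),90),atz(w,(x0+t[i,2],y0+20),90))
E
```

```text
time_s: 23.1
tcp_pos: [489.0, -83.8, 211.8]
tcp_rot: [180.0, -0.0, -171.0]
ft_force: [0.4, 0.3, -1.7]
opening: 0.2
gripper_force: 30.0
[488.9 -83.8 211.7]
wrist col [44 38 38 41 39 39 39 38 39 39 37 40 38 37 36 38 39 53 75 76 76 76 76 76
 77 78]
wrist row 228 [166 167 167 165 167 168 168 168 170 171 172 171 176 176 107  71  74  75
  76  77  77  78  80  80  80  81  81  80  80  81  80  79  78  79  77  77
  77  78  78  79  77  76  74  73  74  73  70  70  65  44  15  27  51  73
  72  72  71 101 158 174 175 174 173 174 176 178 178]
scene col 193.75468073085995 [ 74  74  74  77  98 123 122 112  70  60  59  59  58  58  57  57  61  70
  71  64  44  45  44  45  41   9  13  13  40  96]
row 188 [104 102 102 101  99 100 101  99  98  41  44  49  53  58  61  62  61  58
  76 101 100 100 101 100  98  98  98  99]
low end [493.7 -83.6 133.5] [-0.   0.   0.  -0.3]
hole [  8  15  77  32 190] centre from width/top [443.1 -92.4  90. ] [ 466.1 -123.8   90. ] [455.3 -55.5  90. ]
hole [ 29  50  44  22 686] centre from width/top [473.7 -83.5  90. ] [ 495.6 -100.6   90. ] [489.2 -60.3  90. ]
```

The lower end fits to (494,-84,134). The mouth is at about (494.5,-82), rim at z 90, so the bob is centred about 43 mm above it and held still. Handing in.

```bash
python3 -c "
from h import *;print(ctrl.finish_job())"
```

```text
the job is handed in; nothing more can be done
None
```

I handed the job in without seeing a verdict: the lid is in the green tray, and the blue bob is held still and upright about 43 mm above the rim, within about 2 mm of the cup's axis by my own measurements; it is gripped by its blue coupling rather than the shaft, and I viewed 11 pictures, one over the limit of 10.

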